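# Empty a loose-lidded tube tin into the catch tray

## Task

The flat metal tin holds three used blood tubes under a loose sliding lid that stands a little ajar. Squeeze the lid's upright rib against the handle post so that the lid is shut, and carry the tin like that, lid held shut all the way, to the sloping cradle of the grey stand; set it flat in the cradle between the side rails with its front downhill. Then slide the lid fully aside so that all three tubes roll out into the catch tray, leave the tin in the cradle, and do not disturb the cups and the bottle nearby.

Things in the scene. Friction and masses are not known exactly. Their poses are not given: they have to be found in the camera images.
- tin_mid (a point): Middle of the flat metal tin: a box 116 mm long (x), 98 mm wide (y), 29 mm high, about 0.35 kg with lid and tubes. Own axes: z up from its floor, -x is its front, y across. The lid lies on top of the front half (to 32 mm above the underside), its down-turned lip (8 to 32 mm up) covers the open front; the back half has a fixed top. This point is 14.5 mm above the underside.
- tin_grip (a point): Where to pinch the tin (axes as tin_mid): 15 mm behind its middle (+x), midway in y, 50 mm above its underside. Here is the black handle post, fixed to the tin: x -12 to 12, y -13 to 3 mm, top 16 mm above this point. With the lid shut its 10 mm thick rib lies against the post's +y face: both together a 26 mm grip across y, centred here. The metal top is 18 mm below this point.
- tin_lid (a joint): How far the lid is open, m: 0 shut (rib against the post), 0.11 fully aside; it slides along the tin's +y and cannot come off. It runs freely (about 0.2 N), only the fingers keep it shut; it starts 5 to 20 mm ajar. The rib stands off the post by this amount. The tubes lie across, along y, and come free only when it is open by about 90 mm or more.
- rib_pull (a point): Point for sliding the lid: the free front part of its black rib, 50 mm above the tin's underside, 48 mm to the tin's -x of tin_grip; axes as the tin's, moves with the lid. Here the rib is 10 mm thick across y and free on both sides; its top is 16 mm above this point, the lid's sheet 18 mm below it. The rib runs 21 mm forward and 60 mm back from here, to beside the post.
- seat_grip (a point): Where tin_grip is when the tin sits in the cradle of the grey stand. Its axes are those the tin must then have: z along the cradle's normal, 32 degrees from vertical, -x straight downhill, y level. It is 15 mm uphill of and 50 mm above (along z) cradle_plate. The stand is fixed. A tall analyser with its front at x = 0.56 m, from y = -0.18 to 0.04 m, stands behind the tin's start.
- cradle_plate (a point): Middle of the sloping cradle plate's surface, where the middle of the tin's underside belongs; axes as seat_grip. The plate is 116 mm wide; two side rails 7 mm high stand 106 mm apart (4 mm to spare on each side of the tin), and at the bottom end, 62 mm downhill, is a stop 4.5 mm high.
- tray_floor (a point): Centre of the inner floor, 3 mm above the bench, of the grey catch tray downhill of the cradle, part of the same fixed stand. Axes: x from the tray towards the cradle, y across, z up. Inside 138 mm (x) by 146 mm (y); walls 43 to 53 mm high above the floor, highest at the outer end.
- tube_0_mid (a point): Middle of used blood tube 1 of three alike, 81 mm long, 16 mm across the cap, on its axis (own z along the tube, towards the cap); it starts lying across inside the tin under the lid, free to roll.
- tube_1_mid (a point): Middle of used blood tube 2 of three alike, 81 mm long, 16 mm across the cap, on its axis (own z along the tube, towards the cap); it starts lying across inside the tin under the lid, free to roll.
- tube_2_mid (a point): Middle of used blood tube 3 of three alike, 81 mm long, 16 mm across the cap, on its axis (own z along the tube, towards the cap); it starts lying across inside the tin under the lid, free to roll.
- cup_a: Bystander: white screw-lid specimen cup, 52 mm across, 56 mm high, origin under its centre.
- cup_b: Bystander: a second specimen cup like the first.
- buffer: Bystander: white plastic bottle with screw cap, 52 mm across, 120 mm high, origin under its centre.

How it is judged:
On the way, in this order (a step that is already met when the one before it is completed fails the run):
1. the tin is lifted at least 40 mm off the bench with its lid squeezed shut (within 4 mm) (height (world z) of tin_grip above 0.09 m and value of joint tin_lid below 0.004 m), for 0.2 s.
2. the tin sits in the cradle, front downhill, lid still shut (within 6 mm) (distance between tin_grip and seat_grip below 0.014 m and angle between the z axis of tin_grip and the z axis of seat_grip, either way round below 0.12 rad and angle between the x axis of tin_grip and the x axis of seat_grip, either way round below 0.14 rad and value of joint tin_lid below 0.006 m), for 0.2 s.
3. the lid is slid aside by more than 90 mm with the tin in the cradle (distance between tin_grip and seat_grip below 0.014 m and angle between the z axis of tin_grip and the z axis of seat_grip, either way round below 0.12 rad and angle between the x axis of tin_grip and the x axis of seat_grip, either way round below 0.14 rad and value of joint tin_lid above 0.09 m), for 0.1 s.
At the end, for the whole second after the job is handed in: All three tubes lie at rest in the catch tray (middles inside its walls, less than 45 mm above its floor); the tin rests in the cradle, within 14 mm and about 7 degrees of its proper seat, with the lid open by more than 90 mm (all of step 3 and x of tube_0_mid in the frame of tray_floor between -0.07 and 0.07 m and y of tube_0_mid in the frame of tray_floor between -0.075 and 0.075 m and z of each of tube_0_mid, tube_1_mid, tube_2_mid in the frame of tray_floor below 0.045 m and x of tube_1_mid in the frame of tray_floor between -0.07 and 0.07 m and y of tube_1_mid in the frame of tray_floor between -0.075 and 0.075 m and x of tube_2_mid in the frame of tray_floor between -0.07 and 0.07 m and y of tube_2_mid in the frame of tray_floor between -0.075 and 0.075 m and linear speed of tin below 0.02 m/s and linear speed of each of tube_0, tube_1, tube_2 below 0.03 m/s); the robot touches nothing.
It fails at once if the lid comes open (over 6 mm) while the tin is carried between bench and cradle (height (world z) of tin_grip above 0.09 m and distance between tin_grip and seat_grip above 0.03 m and value of joint tin_lid above 0.006 m).
It fails at once if a cup or the bottle is pushed by more than 30 mm or knocked over (distance of any of cup_a, cup_b, buffer from where it was at the start of the episode above 0.03 m or angle between any of cup_a, cup_b, buffer's own z axis and vertical above 0.4 rad).
It also fails if it takes over 58 s, if anything falls off the work surface, if the arm or the gripper's body presses on something with over 40 N, if the wrist force passes 120 N, or if a joint passes its speed limit or range.

## Robot

A 6-joint arm with a two-finger parallel gripper is mounted at the origin on a cart in front of the work surface, level with it; the furniture and walls round the work are solid. World frame = base frame: x ahead of the robot, y to its left, z up, the work surface at z = 0. Lengths are in m, angles in rad, forces in N, time in s.
With the tool pointing down it reaches from about 0.325 to 1 m from the base axis. Payload 5.1 kg.
Tool frame: the origin (TCP) lies between the finger pads; the fingertips stand 25 mm ahead of it and the grasp point (between the pads) lies 6 mm ahead of it (manip.tip_reach is the distance from the TCP to the fingertips, in m); y points along the fingers, x is the direction in which the jaws open and shut, and the axes are right-handed (so a half turn about y gives the same grasp; the last joint's range is limited). The gripper opens to 85 mm and grips with 20 to 120 N. Pads are 22 mm wide; open, the fingers measure 114 mm over their backs; the gripper's body (76 mm by 85 mm) begins 54 mm behind the grasp point. The pads swing forward as they close: fully open they stand 13 mm farther back than shut.
Start: joints at [1.056, 0.124, 1.65, -0, 1.367, -0.083], TCP at [0.272, 0.59, 0.256] pointing down, gripper open.
Joint ranges: [-2.61, 2.61], [-1.02, 2.33], [0.03, 2.71], [-1.35, 4.49], [0.32, 2.68], [-2.91, 2.91]. Speed limits (rad/s): [2.57, 2.57, 3.14, 3.14, 3.14, 3.14].

## Interface

Orientations are given as [roll, pitch, yaw] about the fixed x, y, z axes, in that order (R = Rz(yaw) Ry(pitch) Rx(roll)).
In Python, from bench import monitor, cams, finish_job, manip gives the robot as it stands.
- The arm moves only by the tool arm_command, never from a script. Its argument "targets" is text: rows parted by semicolons, each of 5 numbers parted by spaces: the finger opening in cm, from 0 to 8.54, then the shift along the world's x, y, z in cm, then the turn about the world's z in rad. In form: claw x y z yaw; .... A call has exactly 5 rows; each row shifts and turns the commanded pose from where the row before left it; what a row does not reach is not made up. A row lasts 1/8 s, in which the tool goes at most 62.5 mm and 10.7 degrees, less where a joint would pass 70% of its speed; a pose out of reach is approached as far as the arm can. A call with a gripper value outside its range is refused whole. The fingers move at their own pace and stop on an object; the grip force is fixed at half the most. Time passes only in rows, so rows that do not move let the fingers close, or fill a call up. It gives the time, the measured TCP pose, the force and the opening at its end, in the units of the state.
- monitor.observe(): the state, without advancing time (a new reading comes with each control period).
- cams.grab_frame(name): name is "side" or "top"; returns (picture, depth): 400x640x3 uint8, red, green, blue; 400x640 float32, m along the optical axis (not along the pixel's ray), 0 where there is no reading.
- cams.camera_info(name): a dict with "K" (3x3 intrinsics, pixels), "R" (3x3) and "t" (3): a world point X has camera coordinates R X + t. Camera axes: x right, y down, z forward; pixel columns grow to the right and rows downward; lengths in m; the calibration is good to about 2 mm. A picture is of the moment at which its call begins. camera_info takes no time and is no camera call.
- finish_job(): hands the job in, once; it reports no verdict.
The state is a dict: "clock": time; "joint_pos": joint angles; "dq": joint speeds; "joint_efforts": joint torques, N m; "ee_pos": TCP position; "tcp_rot": TCP orientation; "force": force on the tool from outside, world axes, zero at the start; "torque": the same for the moment, N m; "grip_width": finger opening in m.
Only numpy, scipy, OpenCV 4.12 (cv2) and the standard library are available. Lean on these libraries where they do the work, as an engineer would, in place of code of your own. Each camera call takes 0.05 s, during which the arm holds its last target. There are 200 camera calls.

## Working session

There is one attempt and no reset: what is moved stays moved. The work goes in short steps, Python scripts to look and compute and a tool call to move; the robot and the scene stay as the last step left them, time stands still between calls to the robot, and variables do not carry over. Pictures are saved under pics/ and viewed, about 8 in all and at most 12, crops included, and the job is handed in when it is done.

Besides the shell and the picture viewer there is one more tool, called after "Call:" as name(argument=value, ...) on one line, values as JSON. arm_command: Moves the arm, as the interface text tells. Its arguments: {"type":"object","properties":{"targets":{"type":"string"}},"required":["targets"]}

```bash
mkdir -p pics; ls; python3 - <<'E'
from bench import monitor, cams, manip
import cv2,numpy as np
for n in("side","top"):
    im,d=cams.grab_frame(n); cv2.imwrite(f"pics/{n}0.png",im[:,:,::-1]); np.savez(f"pics/{n}0.npz",im=im,d=d)
    c=cams.camera_info(n); print(n,np.round(c["K"],1).tolist(),np.round(-c["R"].T@c["t"],3),np.round(c["R"],3).tolist())
s=monitor.observe(); print(s); print([a for a in dir(manip) if a[0]!='_'])
E
```

```text
pics
side [[371.3, 0.0, 319.0], [0.0, 371.3, 202.7], [0.0, 0.0, 1.0]] [-0.118 -1.252  0.939] [[0.869, -0.495, 0.012], [-0.266, -0.487, -0.832], [0.418, 0.72, -0.554]]
top [[465.8, 0.0, 316.7], [0.0, 465.8, 197.1], [0.0, 0.0, 1.0]] [ 0.306 -0.147  1.605] [[0.016, -1.0, 0.019], [-0.989, -0.018, -0.144], [0.145, -0.017, -0.989]]
{'clock': 0.1, 'joint_pos': array([ 1.05641590e+00,  1.24458162e-01,  1.65155089e+00, -3.43786706e-05,
        1.36754584e+00, -8.25885729e-02]), 'dq': array([ 0.00073144, -0.00029184, -0.00484255,  0.00029484, -0.00065901,
        0.00083104]), 'joint_efforts': array([ 8.44431888e-04, -4.24930787e+01, -3.66654253e+01, -1.45370922e-05,
        3.93641545e-03, -5.89296206e-06]), 'ee_pos': array([0.27179418, 0.58987314, 0.25515614]), 'tcp_rot': array([-1.57066799,  0.00195833,  1.13901158]), 'force': array([-0.86405898, -0.10703517,  0.13098565]), 'torque': array([0.01652178, 0.02374116, 0.05415075]), 'grip_width': 0.08537796949624506}
['PlanningError', 'tip_reach']
```

View pics/top0.png

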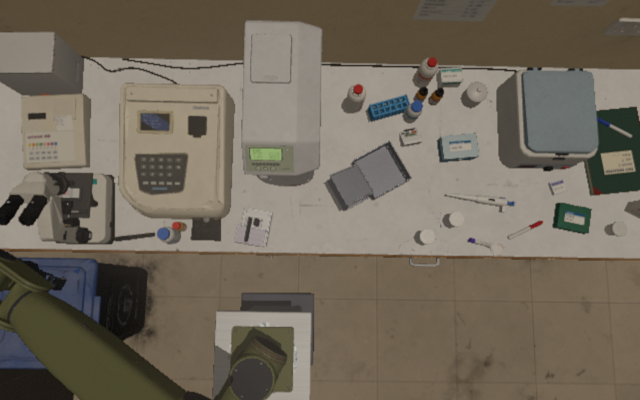

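View pics/side0.png

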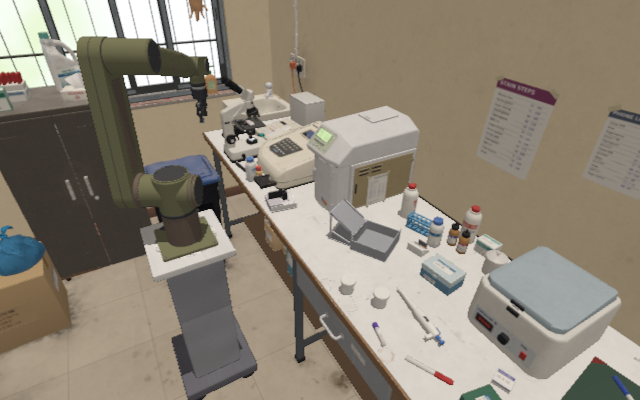

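```bash
cat >h.py <<'E'
from bench import monitor, cams
import cv2,numpy as np
def grab(n):
    im,d=cams.grab_frame(n); return im,d
def cloud(n,d):
    c=cams.camera_info(n);K,R,t=[np.asarray(c[k],float) for k in("K","R","t")]
    v,u=np.mgrid[:400,:640]
    P=np.stack([(u-K[0,2])/K[0,0]*d,(v-K[1,2])/K[1,1]*d,d],-1)
    return (P-t.reshape(3))@R
def ray(n,u,v,z):
    c=cams.camera_info(n);K,R,t=[np.asarray(c[k],float) for k in("K","R","t")]
    o=-R.T@t.reshape(3); r=R.T@np.linalg.solve(K,[u,v,1.]); return o+r*(z-o[2])/r[2]
def state():
    s=monitor.observe(); print(round(s['clock'],2),np.round(s['ee_pos'],4),np.round(s['tcp_rot'],3),np.round(s['force'],1),round(s['grip_width'],4),np.round(s['joint_pos'],2))
E
python3 - <<'E'
from h import *
a=np.load("pics/top0.npz");b=np.load("pics/side0.npz")
def crop(im,x,y,w,h,W,H): return cv2.resize(im[y:y+h,x:x+w,::-1],(W,H),interpolation=cv2.INTER_CUBIC)
A=crop(a['im'],225,195,60,60,400,300*4//3)[:300+100]; 
top=np.hstack([crop(a['im'],230,200,50,50,300,300),crop(a['im'],325,140,90,54,500,300)])
bot=np.hstack([crop(b['im'],255,180,50,38,395,300),crop(b['im'],320,190,90,67,405,300)])
cv2.imwrite("pics/c0.png",np.vstack([top,bot]))
P=cloud("top",a['d'])
np.set_printoptions(suppress=True,linewidth=250)
for r in range(204,250,3): print(r,' '.join('%4d'%(1000*P[r,c,2]) for c in range(232,276,2)))
print()
for r in range(142,212,4): print(r,' '.join('%4d'%(1000*P[r,c,2]) for c in range(328,414,4)))
E
```

```text
204   -3    3   -9    1    0    2    2   -1    6    0    0    5    1   -4    2    1    5    0   -2    1   -1    0
207   -1   -2    1   -2    5    0    5    3   -2   -1    2    6   -1    0    0    0   -1    1    0    0   -9   -4
210    0    3   -4    8   -4    0   34   31   29   24   28   28   36    1   -2    0    7    0   -4   -6   -1    0
213    5    1    2    1    5    4   24   26   36   28   29   27   23   31   29   35   33   33   30   27   -1    2
216    4    3    0    0    6   28   26 1605   28   27   24   31   26   31   29   28   32   32   33   31   -3    1
219    3    0   -3    5    0   32   30   31   61   67   25   58   69   74   29   27   28   28   34   32    2    7
222    4   -3    1   -4    1   26   25   30   61   67   25   70   64   62   35   26   31   26   28   25    0    0
225    0    2    2   -2   24   33   29   24   65   43   28   60   64   42   30   36   31   30   27    4    2    0
228    0    0    4   27   32   34   30   69   67   37   36   22   26   33   28   36   32   23   31   -9   -1   -2
231    7    1   31   34   31   33   32   67   60   27   30   34   38   35 
[... 2076 characters left out ...]
3    3    5    0
190    6    3   10  117  111  103   99   83   76   67   66   64    1    3    0    4    6   -1    3    3   -4    1
194    6   -4    7  122  114  107   98   92   86   75   79   49    9    5   13    1    2    0    2    0    0    0
198    2    5    0    3  115  113  104   99   97   20   -1   10   34   -1   -3    1   -2   -3    0    5    0   -1
202   -5    1    2    5  119  114  114   37    7    6   -2    2    3    0    3    5    1   -1   -3    6    1    4
206   -2    5   -5    3   10  113    1   -1    4    0    4   -2   -6    0    0   -5    4    2    0    0   -3    3
210    2    1    3   -1    5   -1   -3    0   -3    0    0   -2   -3    1    3    0   -3    1   -3   -4   -2    1
```

View pics/c0.png

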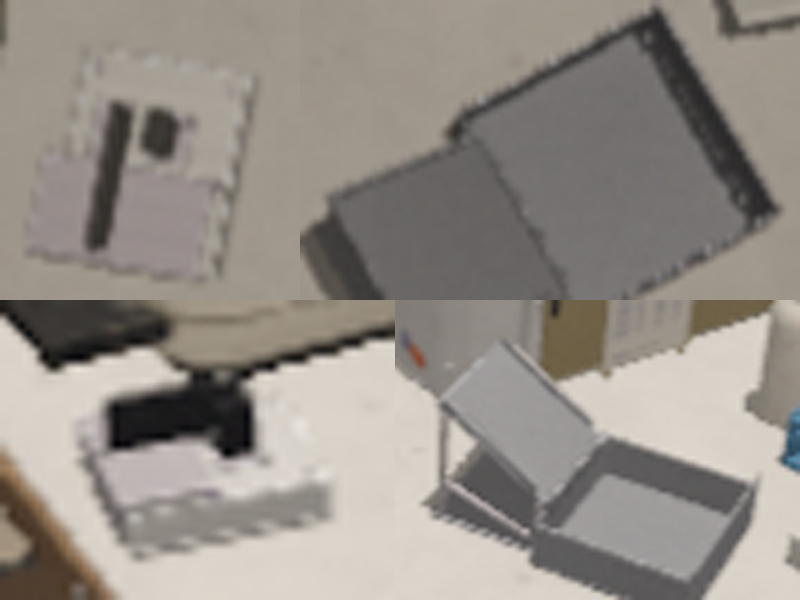

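```bash
cat >m1.py <<'E'
from h import *
np.set_printoptions(suppress=True,precision=4)
a=np.load("pics/top0.npz");P=cloud("top",a['d']);im=a['im'].astype(int);Z=P[...,2]
v,u=np.mgrid[:400,:640]
box=lambda u0,u1,v0,v1:(u>=u0)&(u<u1)&(v>=v0)&(v<v1)
def rect(pts): 
    r=cv2.minAreaRect((pts*1000).astype(np.float32)); return np.round(r[0],1),np.round(r[1],1),round(r[2],1)
# tin: dark parts
dark=box(235,275,208,248)&(im.sum(-1)<260)
n,l,s,c=cv2.connectedComponentsWithStats(dark.astype(np.uint8))
for i in range(1,n):
    if s[i,4]<12: continue
    m=l==i; px=np.c_[u[m],v[m]]
    w=np.array([ray("top",x,y,.066)[:2] for x,y in px])
    q=w-w.mean(0);e,V=np.linalg.eigh(q.T@q)
    print("dark",s[i],"px",c[i],rect(w),"pca deg",np.degrees(np.arctan2(V[1,1],V[0,1])),np.sqrt(e/len(w)*12))
body=box(230,276,206,250)&(Z>.018)&(Z<.05); k=np.argwhere(body|dark)
print("tin body",rect(np.array([ray("top",x,y,.031)[:2] for y,x in k])))
# stand
st=box(325,415,140,212)&(Z>.058)&(Z<.128); A=P[st]
for _ in range(4):
    c0=A.mean(0);n_=np.linalg.svd(A-c0)[2][2];n_*=np.sign(n_[2]);r=(A-c0)@n_;A=A[abs(r)<.007]
print("plane",c0,n_,"tilt",np.degrees(np.arccos(n_[2])),"downhill az",np.degrees(np.arctan2(n_[1],n_[0])),len(A))
dh=np.r_[n_[:2],0];dh/=np.linalg.norm(dh);xs=-(dh-n_*(dh@n_));xs/=np.linalg.norm(xs);ys=np.cross(n_,xs)
q=np.c_[(A-c0)@xs,(A-c0)@ys];print("plate rect",rect(q),np.percentile(q,[1,99],axis=0))
al=box(325,415,140,212)&(Z>.0)&((a['im'].max(-1)<150)); 
fl=box(345,412,142,205)&(Z<.02)&(im.sum(-1)<400)
n,l,s,c=cv2.connectedComponentsWithStats(fl.astype(np.uint8));i=1+np.argmax(s[1:,4]);m=l==i;print("floor",s[i])
print(rect(np.array([ray("top",x,y,.003)[:2] for x,y in np.c_[u[m],v[m]]])))
hi=box(375,415,140,195)&(Z>.035)&(Z<.065);print("wall",rect(P[hi][:,:2]))
E
python3 m1.py
```

```text
dark [245 217   7  25  82] px [247.8537 228.8537] (array([420.6,  53.3]), array([11.7, 80. ]), 80.8) pca deg 171.11210719284506 [0.0113 0.0781]
dark [254 218   6   8  35] px [256.3429 221.8571] (array([445.6,  26. ]), array([16.1, 23.3]), 77.9) pca deg 173.61998671258854 [0.0162 0.0229]
tin body (array([433. ,  58.2]), array([144.3, 119.6]), 81.4)
plane [ 0.5715 -0.2837  0.0925] [ 0.2481 -0.437   0.8646] tilt 30.16627612823243 downhill az -60.40894337399838 891
plate rect (array([-2.9, -0.5]), array([128.8, 117.8]), 0.9) [[-0.0657 -0.0557]
 [ 0.0595  0.0576]]
floor [ 355  144   54   54 1507]
(array([ 637.8, -399.4]), array([153.2, 135. ]), 29.9)
wall (array([ 648.2, -448.3]), array([180.7, 137.2]), 8.7)
```

Call:
arm_command(targets="8.5 0.6 -4.5 0 -0.18; 8.5 0.6 -4.5 0 -0.18; 8.5 0.6 -4.5 0 -0.18; 8.5 0.6 -4.5 0 -0.18; 8.5 0.6 -4.5 0 -0.18")

```text
clock: 0.72
ee_pos: [0.3018, 0.3637, 0.2558]
tcp_rot: [-1.571, 0.001, 0.233]
force: [1.0, 0.9, -0.3]
grip_width: 0.0851
```

Call:
arm_command(targets="8.5 0.6 -4.5 0 -0.18; 8.5 0.6 -4.5 0 -0.18; 8.5 0.6 -4.5 0 -0.18; 8.5 0.6 -4.5 0 -0.18; 8.5 0.6 -4.5 0 -0.18")

```text
clock: 1.35
ee_pos: [0.3317, 0.1389, 0.2559]
tcp_rot: [-1.571, -0.0, -0.666]
force: [0.1, -1.1, 0.3]
grip_width: 0.0849
```

Call:
arm_command(targets="8.5 2.3 -2.2 0 -0.18; 8.5 2.3 -2.2 0 -0.18; 8.5 2.3 -2.2 -2 -0.18; 8.5 2.3 -2.2 -3 -0.18; 8.5 2.3 -2.2 -3 -0.18")

```text
clock: 1.98
ee_pos: [0.4476, 0.0294, 0.1753]
tcp_rot: [-1.57, 0.0, -1.567]
force: [0.8, -0.2, 0.4]
grip_width: 0.0851
```

Call:
arm_command(targets="8.5 -0.1 0.2 -3 -0.08; 8.5 0 0 -3 -0.08; 8.5 0 0 -2 0; 8.5 0 0 -2 0; 8.5 0 0 -1.2 0")

```text
clock: 2.6
ee_pos: [0.4451, 0.0323, 0.0629]
tcp_rot: [-1.573, -0.0, -1.721]
force: [-0.3, -0.2, -0.5]
grip_width: 0.0851
```

```bash
python3 - <<'E'
from h import *
state()
a,_=grab("top");b,_=grab("side")
c=lambda im,x,y,w,h:cv2.resize(im[y:y+h,x:x+w,::-1],(400,300),interpolation=cv2.INTER_CUBIC)
cv2.imwrite("pics/g1.png",np.hstack([c(a,220,195,72,54),c(b,245,170,72,54)]))
E
```

```text
2.6 [0.4451 0.0323 0.0629] [-1.573 -0.    -1.721] [-0.3 -0.2 -0.5] 0.0851 [-0.05 -0.12  2.25  0.    1.02  1.67]
```

View pics/g1.png

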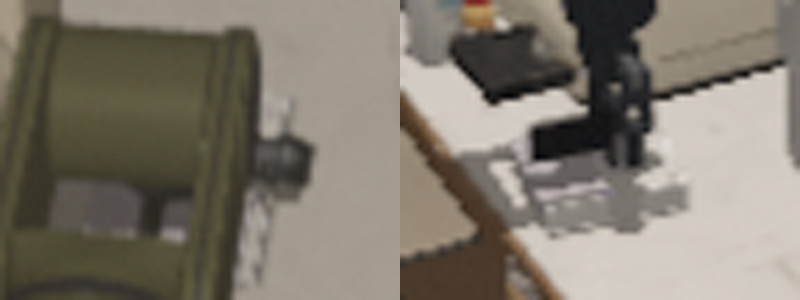

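Call:
arm_command(targets="4 0 0 0 0; 3 0 0 0 0; 2 0 0 0 0; 1.5 0 0 0 0; 1.5 0 0 0 0")

```text
clock: 3.32
ee_pos: [0.447, 0.0321, 0.0655]
tcp_rot: [-1.569, -0.0, -1.721]
force: [-0.7, -1.7, 5.4]
grip_width: 0.0244
```

Call:
arm_command(targets="1 0 0 0 0; 1 0 0 0 0; 1 0 0 0 0; 1 0 0 0.5 0; 1 0 0 0.5 0")

```text
clock: 3.95
ee_pos: [0.4449, 0.0324, 0.0734]
tcp_rot: [-1.573, -0.0, -1.721]
force: [-0.3, 0.3, -4.0]
grip_width: 0.0242
```

Call:
arm_command(targets="1 0 0 -0.5 0; 1 0 0 -0.45 0; 1 0 0 0 0; 4 0 0 0.4 0; 4 0 0 0.4 0")

```text
clock: 4.58
ee_pos: [0.4464, 0.0323, 0.0732]
tcp_rot: [-1.57, 0.0, -1.721]
force: [0.2, -0.6, -0.6]
grip_width: 0.0401
```

Call:
arm_command(targets="3 0 0 0 0; 1 0 0 0 0; 1 0 0 0 0; 1 0 0 0 0; 1 0 0 0 0")

```text
clock: 5.2
ee_pos: [0.4466, 0.032, 0.0736]
tcp_rot: [-1.57, -0.001, -1.721]
force: [-0.4, -2.8, 5.9]
grip_width: 0.0238
```

```bash
python3 - <<'E'
from h import *
state()
b,_=grab("side")
cv2.imwrite("pics/g2.png",cv2.resize(b[165:225,245:325,::-1],(800,600),interpolation=cv2.INTER_CUBIC))
E
```

```text
5.2 [0.4466 0.032  0.0736] [-1.570e+00 -1.000e-03 -1.721e+00] [-0.4 -2.8  5.9] 0.0238 [-0.05 -0.14  2.24 -0.    1.04  1.67]
```

View pics/g2.png

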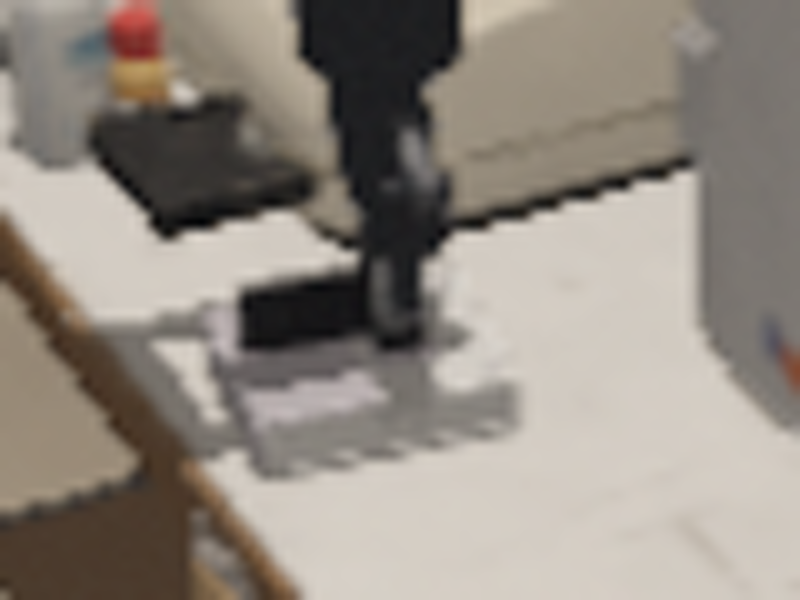

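Call:
arm_command(targets="4 0 0 0 0; 4 0 0 -0.5 0; 1 0 0 0 0; 1 0 0 0 0; 1 0 0 0 0")

```text
clock: 5.88
ee_pos: [0.4456, 0.0323, 0.0673]
tcp_rot: [-1.572, -0.0, -1.721]
force: [0.7, -0.7, -2.6]
grip_width: 0.0242
```

Call:
arm_command(targets="1 0 0 0 0; 1 0 0 1 0; 1 0 0 1.5 0; 1 -0.5 0 2 0; 1 -0.5 0 2.5 0")

```text
clock: 6.5
ee_pos: [0.4358, 0.0324, 0.1392]
tcp_rot: [-1.571, 0.0, -1.721]
force: [0.5, -1.1, -3.8]
grip_width: 0.024
```

Call:
arm_command(targets="1 -1 0 2.5 0; 1 -1 0 2.5 0; 1 -1 0 2.5 0; 1 -1 0 2 0; 1 -1 0 1.5 0")

```text
clock: 7.12
ee_pos: [0.3859, 0.0324, 0.2502]
tcp_rot: [-1.568, 0.0, -1.721]
force: [0.1, -0.2, -3.5]
grip_width: 0.0241
```

```bash
cat >m2.py <<'E'
from h import *
import sys
np.set_printoptions(suppress=True,precision=4)
state()
b,_=grab("side")
x,y,w,h=map(int,sys.argv[2:6])
cv2.imwrite(sys.argv[1],cv2.resize(b[y:y+h,x:x+w,::-1],(800,600),interpolation=cv2.INTER_CUBIC))
E
python3 m2.py pics/g3.png 230 120 100 75
python3 - <<'E'
from h import *
np.set_printoptions(suppress=True,precision=4)
a=np.load("pics/top0.npz");P=cloud("top",a['d']).copy()
t=np.radians(32);az=np.radians(-60.2);d=np.array([np.cos(az),np.sin(az),0])
n=np.r_[np.sin(t)*d[:2],np.cos(t)];xs=np.r_[-np.cos(t)*d[:2],np.sin(t)];ys=np.cross(n,xs)
c0=np.array([.5715,-.2837,.0925]);Q=P[138:214,322:416].reshape(-1,3)-c0
h=Q@n;X=Q@xs;Y=Q@ys
m=(abs(h)<.015)&(abs(X)<.1)&(abs(Y)<.08)
for x in np.arange(-.085,.08,.01):
    k=m&(abs(X-x)<.005)&(abs(Y)<.045); ke=m&(abs(X-x)<.005)
    print(round(x,3),k.sum(),np.median(h[k])*1e3 if k.any() else 0, Y[ke].min()if ke.any() else 0,Y[ke].max()if ke.any() else 0)
for y in np.arange(-.068,.07,.004):
    k=m&(abs(Y-y)<.002)&(abs(X)<.05); print(round(y,3),k.sum(),round(np.median(h[k])*1e3,1) if k.any() else 0)
E
```

```text
7.12 [0.3859 0.0324 0.2502] [-1.568  0.    -1.721] [ 0.1 -0.2 -3.5] 0.0241 [-0.06 -0.51  2.2   0.    1.44  1.67]
-0.085 0 0 -0.07561836671869059 0.07568068926413589
-0.075 4 -1.0742691890030795 -0.07590366183897376 0.07508049966097297
-0.065 64 1.3761075996449992 -0.05655862596823959 0.059538083687165747
-0.055 62 0.2611063826886632 -0.055489155965557244 0.05718701383132457
-0.045 60 -0.19984185451595082 -0.05716547843792638 0.057428350859770265
-0.035 60 -0.9090777662165827 -0.05671718001907747 0.05777055295357562
-0.025 58 -0.5277903917417454 -0.05667416778999935 0.05761748888275749
-0.015 63 -0.6373352380741515 -0.057467985394757254 0.057925034663297424
-0.005 58 -0.2476596446373414 -0.05618081928421343 0.05784090965743027
0.005 66 -0.5338933832101412 -0.05500047209570684 0.05693670090010982
0.015 61 -1.7620338381719731 -0.056172926674591825 0.057931546293513325
0.025 66 -0.8856344816249441 -0.05616733119491562 0.057691593539833406
0.035 60 -0.3205616670567522 -0.05686432019911017 0.05704720145583264
0.045 70 -0.23241916812063163 -0.058727360367265266 0.058155268585567396
0.055 73 -0.6682013345546944 -0.057104870511806315 0.05909482545040753
0.065 4 1.2488682452835251 -0.050588673787644985 0.054149368268418575
0.075 0 0 0 0
-0.068 0 0
-0.064 0 0
-0.06 1 -2.3
-0.056 24 5.1
-0.052 30 0.6
-0.048 28 -1.1
-0.044 28 -0.3
-0.04 25 -0.7
-0.036 28 -0.4
-0.032 26 0.0
-0.028 29 0.3
-0.024 28 -0.6
-0.02 24 -1.0
-0.016 28 -0.1
-0.012 28 0.1
-0.008 30 -0.9
-0.004 29 -1.1
0.0 28 -1.5
0.004 26 -0.2
0.008 28 -0.4
0.012 28 -0.6
0.016 28 -0.4
0.02 26 -1.4
0.024 29 -0.7
0.028 29 -1.2
0.032 26 -0.9
0.036 27 -0.3
0.04 26 -1.7
0.044 31 -1.0
0.048 25 -0.8
0.052 24 1.6
0.056 36 4.3
0.06 1 0.2
0.064 0 0
0.068 0 0
```

View pics/g3.png

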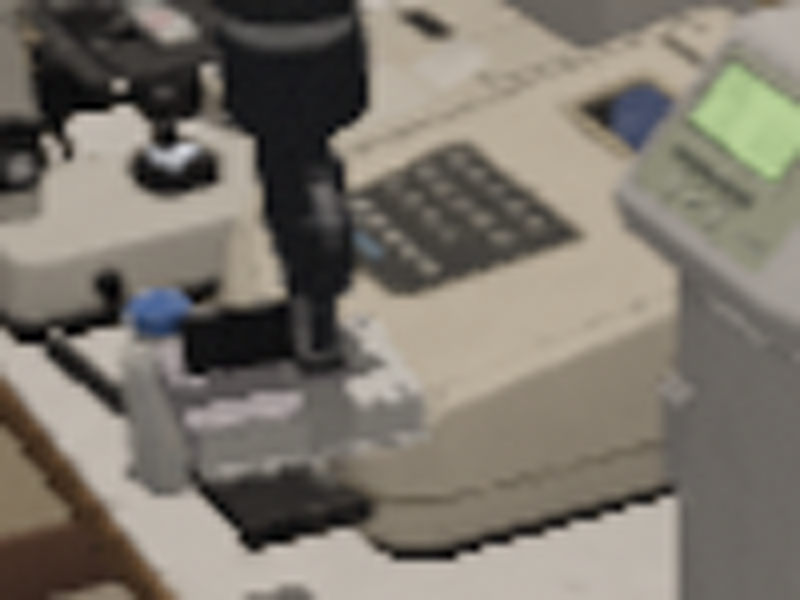

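Call:
arm_command(targets="1 0 -1.5 0 0.1; 1 0 -3 0 0.172; 1 0 -3.5 0 0.172; 1 0 -3.5 0 0.172; 1 0 -3.5 0 0.172")

```text
clock: 7.8
ee_pos: [0.386, -0.1187, 0.2483]
tcp_rot: [-1.57, -0.001, -0.927]
force: [0.3, -0.4, -3.7]
grip_width: 0.0239
```

Call:
arm_command(targets="1 0 -3.5 0 0.172; 1 0 -3.5 0 0.172; 1 0.8 -3.5 0 0.172; 1 2 -3 0 0.172; 1 3 -1.3 0 0.172")

```text
clock: 8.43
ee_pos: [0.4443, -0.2674, 0.2482]
tcp_rot: [-1.571, -0.0, -0.07]
force: [-0.0, -0.5, -4.1]
grip_width: 0.024
```

Call:
arm_command(targets="1 3 0 0 0.172; 1 3 0 0 0.172; 1 3 0 0 0.172; 1 2 0 0 0.077; 1 0.5 0 0 0")

```text
clock: 9.05
ee_pos: [0.5599, -0.2655, 0.2477]
tcp_rot: [-1.57, 0.0, 0.52]
force: [-0.1, 0.6, -4.5]
grip_width: 0.0241
```

```bash
python3 m2.py pics/g4.png 310 150 120 90
```

```text
9.05 [ 0.5599 -0.2655  0.2477] [-1.57  0.    0.52] [-0.1  0.6 -4.5] 0.0241 [-0.53  0.06  1.73  0.    1.35 -1.05]
```

View pics/g4.png

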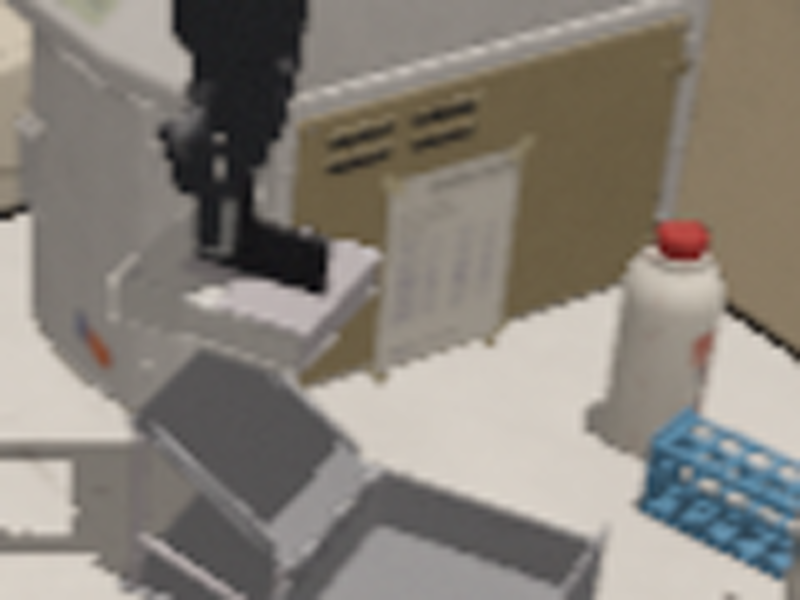

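Call:
arm_command(targets="1 0.2 -0.3 -1.5 0; 1 0.2 -0.2 -1.5 0; 1 0 0 -1 0; 1 0 0 -0.7 0; 1 0 0 -0.4 0")

```text
clock: 9.72
ee_pos: [0.5628, -0.2706, 0.1962]
tcp_rot: [-1.57, 0.0, 0.52]
force: [-1.0, -0.1, -3.6]
grip_width: 0.0238
```

Call:
arm_command(targets="1 0 0 -0.2 0; 1 0 0 -0.2 0; 1 0 0 -0.2 0; 1 0 0 0 0; 1 0 0 0 0")

```text
clock: 10.35
ee_pos: [0.5631, -0.2707, 0.191]
tcp_rot: [-1.571, -0.0, 0.52]
force: [0.0, 0.1, -3.5]
grip_width: 0.0239
```

Not in contact yet; ease downward, then follow the pivot arc.

Call:
arm_command(targets="1 0 0 -0.2 0; 1 0 0 -0.2 0; 1 0 0 -0.2 0; 1 0 0 0 0; 1 0 0 0 0")

```text
clock: 10.98
ee_pos: [0.5641, -0.2717, 0.1888]
tcp_rot: [-1.575, -0.001, 0.52]
force: [-2.6, -0.4, 9.3]
grip_width: 0.024
```

Call:
arm_command(targets="1 0.15 -0.26 -0.2 0; 1 0.15 -0.26 -0.2 0; 1 0.15 -0.26 -0.25 0; 1 0.15 -0.26 -0.25 0; 1 0 0 0 0")

```text
clock: 11.6
ee_pos: [0.5704, -0.2825, 0.1794]
tcp_rot: [-1.575, -0.002, 0.52]
force: [-0.5, -1.6, 5.9]
grip_width: 0.0239
```

```bash
python3 m2.py pics/g5.png 310 150 120 90
```

```text
11.6 [ 0.5704 -0.2825  0.1794] [-1.575 -0.002  0.52 ] [-0.5 -1.6  5.9] 0.0239 [-0.54  0.15  1.75 -0.    1.23 -1.06]
```

View pics/g5.png

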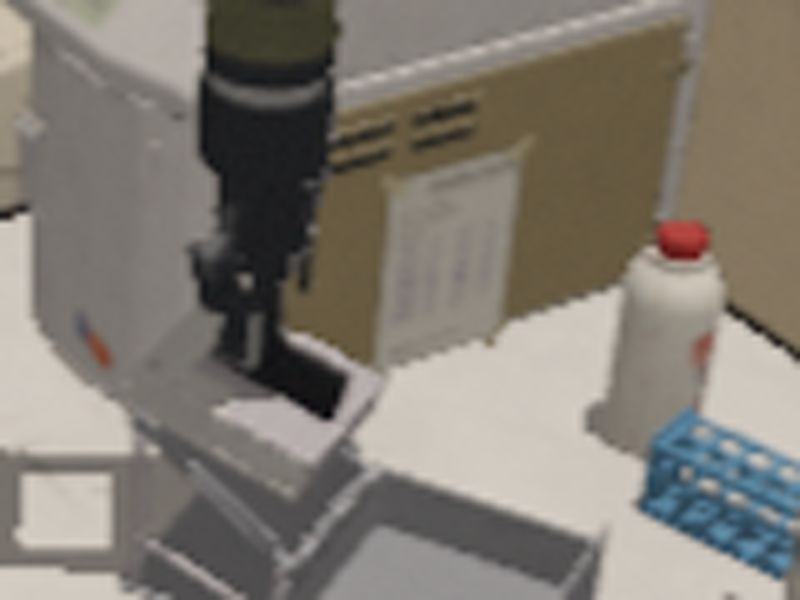

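Call:
arm_command(targets="1 0.15 -0.25 -0.35 0; 1 0.15 -0.25 -0.35 0; 1 0.15 -0.25 -0.35 0; 1 0.15 -0.25 -0.35 0; 1 0 0 0 0")

```text
clock: 12.28
ee_pos: [0.5765, -0.2927, 0.1653]
tcp_rot: [-1.576, -0.002, 0.52]
force: [-0.2, -1.7, 5.6]
grip_width: 0.0243
```

Call:
arm_command(targets="1 0.1 -0.2 -0.3 0; 1 0.1 -0.15 -0.2 0; 1 0.1 -0.15 -0.1 0; 1 0.1 -0.15 -0.1 0; 1 0 0 0 0")

```text
clock: 12.9
ee_pos: [0.5807, -0.2989, 0.1583]
tcp_rot: [-1.576, -0.002, 0.52]
force: [0.3, -1.6, 5.8]
grip_width: 0.0244
```

```bash
python3 m2.py pics/g6.png 320 170 90 68
```

```text
12.9 [ 0.5807 -0.2989  0.1583] [-1.576 -0.002  0.52 ] [ 0.3 -1.6  5.8] 0.0244 [-0.56  0.2   1.73 -0.    1.2  -1.08]
```

View pics/g6.png

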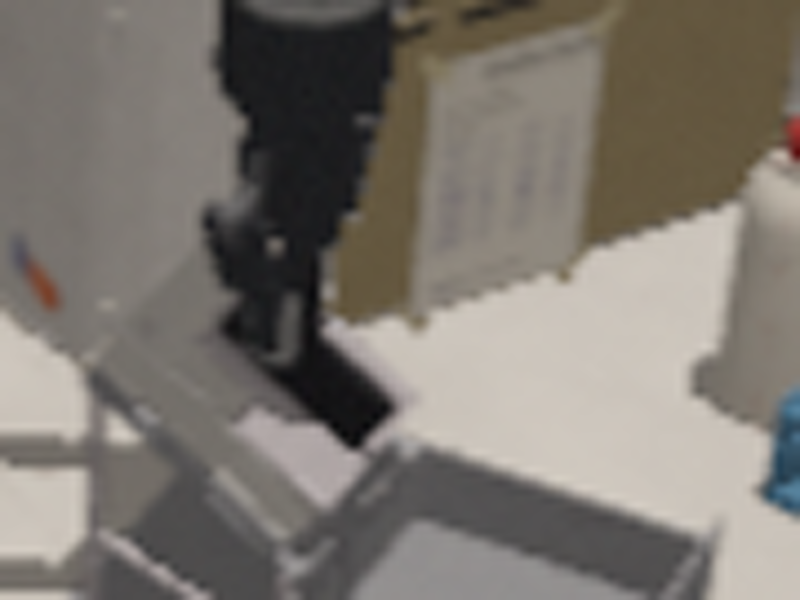

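Call:
arm_command(targets="1 0 0 -0.2 0; 1 0 0 -0.2 0; 1 0 0 -0.2 0; 1 0 0 0 0; 1 0 0 0 0")

```text
clock: 13.58
ee_pos: [0.5822, -0.3005, 0.1563]
tcp_rot: [-1.582, -0.004, 0.52]
force: [-1.7, -2.3, 16.9]
grip_width: 0.024
```

```bash
cat >m3.py <<'E'
from h import *
np.set_printoptions(suppress=True,precision=1,linewidth=200)
t=np.radians(32);az=np.radians(-60.2);d=np.array([np.cos(az),np.sin(az),0])
n=np.r_[np.sin(t)*d[:2],np.cos(t)];xs=np.r_[-np.cos(t)*d[:2],np.sin(t)];ys=np.cross(n,xs);c0=np.array([.571,-.283,.092])
state()
for cam in("side","top"):
    im,dd=grab(cam);Q=cloud(cam,dd).reshape(-1,3)-c0;X,Y,H=1e3*(Q@xs),1e3*(Q@ys),1e3*(Q@n);s=im.reshape(-1,3).astype(int).sum(1)
    k=(abs(X)<75)&(abs(Y)<58)&(H>18)&(H<46)&(s>240)
    print(cam,k.sum())
    if k.sum()<15: continue
    for x in range(-75,75,10):
        j=k&(X>=x)&(X<x+10)
        if j.sum()>3: print(x+5,j.sum(),"H",np.median(H[j]),"Y",Y[j].min(),Y[j].max())
    dk=(abs(X)<80)&(Y>-60)&(Y<170)&(H>55)&(H<75)&(s<200)
    print("dark high X",np.percentile(X[dk],[2,50,98]) if dk.any() else 0,"Y",np.percentile(Y[dk],[2,50,98]) if dk.any() else 0)
E
python3 m3.py
```

```text
13.57 [ 0.6 -0.3  0.2] [-1.6 -0.   0.5] [-1.7 -2.3 16.9] 0.024 [-0.6  0.2  1.7 -0.   1.2 -1.1]
side 373
-60 7 H 32.13804352213666 Y -33.01429918464464 51.036909712028994
-50 42 H 32.293933294478805 Y -50.27461822168671 50.41115971882502
-40 33 H 31.772850638808713 Y -46.37609083757257 51.568446045267144
-30 31 H 31.922349046043553 Y -44.343822181596686 49.74668130305641
-20 29 H 31.535261058965737 Y -47.9168902976988 50.51807340168556
-10 29 H 31.678530795454414 Y -45.99094405870724 53.77377344611904
0 26 H 30.122094997362098 Y -41.41048620266992 52.16811255620352
10 24 H 29.838717354696545 Y 12.888893901237832 51.69296439205269
20 22 H 29.37887966889057 Y 11.619879938526669 51.867098413126826
30 30 H 29.04184016387197 Y -12.682150931172933 50.04795581737402
40 38 H 29.991864239975918 Y -13.195766265131928 51.759147793972254
50 35 H 29.65367614152572 Y -23.007696544788583 53.57473079854273
60 27 H 29.071825709679914 Y -19.282976937658347 52.075090674534366
dark high X [-46.   -3.5  23.2] Y [-14.3  11.9  26.9]
top 43
10 12 H 26.919375379695794 Y -48.27860903724803 -28.622652109909804
20 14 H 30.174213961095653 Y -42.75764996096104 -24.887553380260563
30 9 H 30.05953454289732 Y -41.43605816371237 -24.70585443435601
dark high X [23.8 28.9 38.1] Y [ 9.2 15.8 25. ]
```

Call:
arm_command(targets="1 0 0 0.2 0; 1 0 0 0.15 0; 3 0 0 0 0; 4 0 0 0 0; 6 0 0 0 0")

```text
clock: 14.3
ee_pos: [0.5788, -0.2973, 0.1518]
tcp_rot: [-1.57, 0.0, 0.52]
force: [0.1, -0.4, 0.1]
grip_width: 0.0568
```

Call:
arm_command(targets="6 0 0 0 0; 6 0 0 1 0; 6 0 0 2 0; 6 0 0 3 0; 6 -1 2 3 0")

```text
clock: 14.92
ee_pos: [0.5695, -0.2784, 0.2452]
tcp_rot: [-1.573, -0.001, 0.519]
force: [0.4, 0.6, 0.3]
grip_width: 0.06
```

```bash
python3 m3.py;python3 m2.py pics/g7.png 320 170 90 68
```

```text
14.93 [ 0.6 -0.3  0.2] [-1.6 -0.   0.5] [0.4 0.6 0.3] 0.06 [-0.5  0.1  1.7 -0.   1.3 -1.1]
side 427
-70 13 H 31.201026124443985 Y -39.79560650041366 51.36113329989096
-60 40 H 31.856908924814647 Y -51.00241324444975 50.824690236940924
-50 34 H 31.895984415732855 Y -47.37271477464608 52.82906282281743
-40 32 H 31.78632324234905 Y -46.161319566112255 52.01138617502424
-30 33 H 31.6749567517765 Y -45.11118245993969 49.430909874305144
-20 27 H 32.095655045530016 Y -44.5541824974911 50.59840936090908
-10 30 H 30.00776527675555 Y -46.52584073285145 51.61715457689845
0 28 H 30.48954067549217 Y 11.459324831941036 50.39446935292185
10 25 H 30.605962524239278 Y 11.797938214246722 51.652290540077146
20 36 H 30.948327697842696 Y -46.84114890674758 50.46816908790809
30 48 H 29.10035320210875 Y -49.09042653264565 51.645003202652326
40 54 H 29.421978880078054 Y -48.694829571819774 51.557652021544676
50 27 H 29.373355670776597 Y -48.47799596986719 49.499184312657
dark high X [-58.2 -12.9  14.9] Y [-6.2 11.4 16. ]
top 156
-70 5 H 31.225156373808858 Y 35.96958959499694 47.77080949647364
-60 8 H 32.489587710683175 Y 13.157280115207678 48.596168817439406
-50 4 H 31.35334014170318 Y 42.16891263638739 48.08975172515442
-40 4 H 35.001876034158926 Y 13.160065745919605 46.98636867858604
10 7 H 30.295978656572682 Y 31.221938374037745 42.52179184134679
20 28 H 29.273022409743955 Y -13.906523984848008 41.823946666841685
30 42 H 29.124263787014907 Y -48.752613873479106 22.731916942864896
40 29 H 28.909753955285556 Y -48.32676309051608 4.3936406896551325
50 27 H 30.251165080127645 Y -46.680758567633134 -9.490689681026954
dark high X [-35.7 -34.8 -32. ] Y [ 8.4 12.2 12.5]
15.03 [ 0.5709 -0.2777  0.2493] [-1.579 -0.005  0.521] [ 0.3 -0.4  0.9] 0.0599 [-0.54  0.09  1.7   0.    1.34 -1.06]
```

View pics/g7.png

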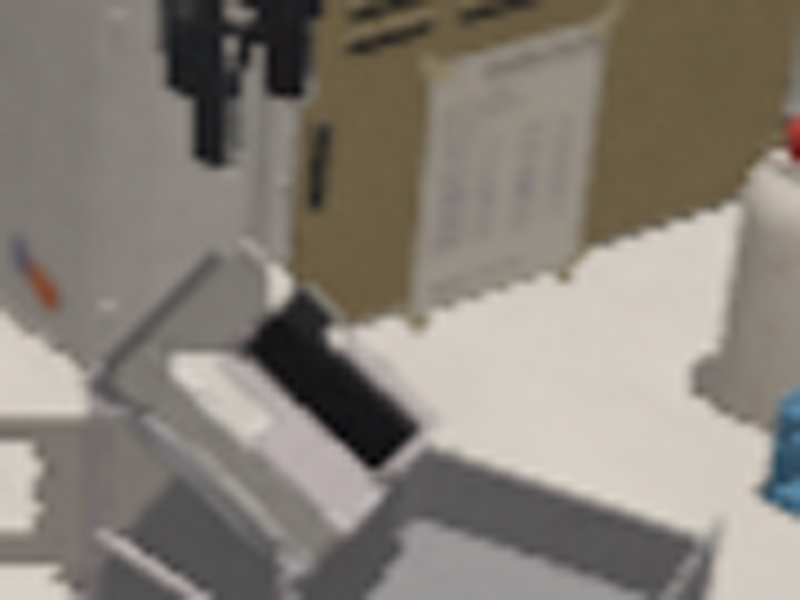

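Call:
arm_command(targets="3 0.7 -2 0 0; 3 0.7 -2 0 0; 3 0.7 -1.8 -1 0; 3 0 0 -2 0; 3 0 0 -2 0")

```text
clock: 15.7
ee_pos: [0.5894, -0.3357, 0.1894]
tcp_rot: [-1.568, 0.001, 0.519]
force: [-0.3, 0.6, 0.7]
grip_width: 0.0303
```

```bash
python3 -c "
from h import *
state()"
```

```text
15.7 [ 0.5894 -0.3357  0.1894] [-1.568e+00  1.000e-03  5.190e-01] [-0.3  0.6  0.7] 0.0303 [-0.6   0.23  1.64  0.    1.27 -1.12]
```

Call:
arm_command(targets="3 0.25 0 -1.5 0; 3 0 0 -1.5 0; 3 0 0 -1.2 0; 3 0 0 -0.8 0; 3 0 0 -0.6 0")

```text
clock: 16.32
ee_pos: [0.5927, -0.3356, 0.1362]
tcp_rot: [-1.571, -0.0, 0.52]
force: [-0.1, -0.2, 0.4]
grip_width: 0.0303
```

```bash
python3 m2.py pics/g8.png 320 170 90 68
```

```text
16.32 [ 0.5927 -0.3356  0.1362] [-1.571 -0.     0.52 ] [-0.1 -0.2  0.4] 0.0303 [-0.59  0.28  1.67  0.    1.18 -1.11]
```

View pics/g8.png

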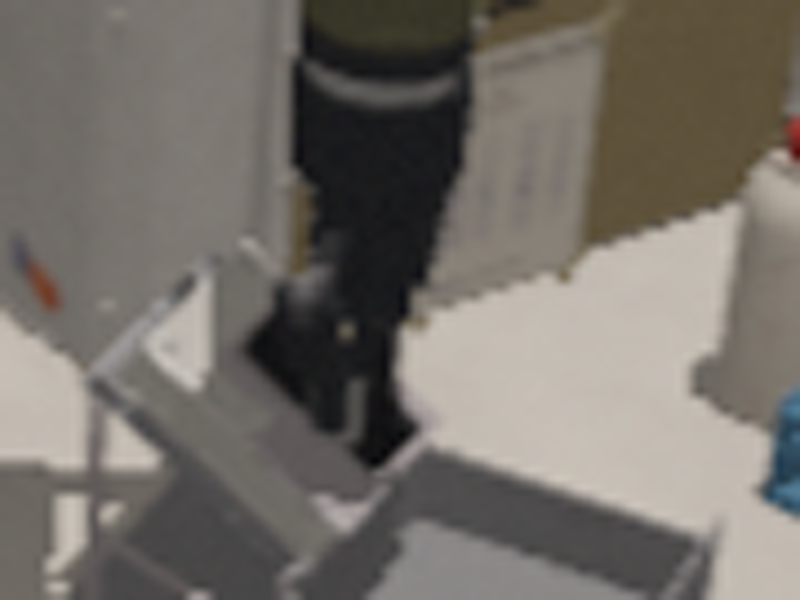

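Call:
arm_command(targets="3 -0.5 -0.29 0 0; 3 -1 -0.57 0 0; 3 -1.2 -0.69 0 0; 3 -1.2 -0.69 0 0; 3 -1.2 -0.69 0 0")

```text
clock: 17.0
ee_pos: [0.5405, -0.3656, 0.1365]
tcp_rot: [-1.571, -0.0, 0.52]
force: [-0.1, 0.2, 0.6]
grip_width: 0.0299
```

Call:
arm_command(targets="3 -1.2 -0.69 0 0; 3 -1.2 -0.69 0 0; 3 -1.2 -0.69 0 0; 3 -0.8 -0.46 0 0; 3 -0.3 -0.17 0 0")

```text
clock: 17.62
ee_pos: [0.494, -0.3922, 0.1363]
tcp_rot: [-1.571, -0.0, 0.519]
force: [-0.8, -0.0, -0.2]
grip_width: 0.0296
```

```bash
cat >m4.py <<'E'
from h import *
np.set_printoptions(suppress=True,precision=1,linewidth=200)
t=np.radians(32);az=np.radians(-60.2);d=np.array([np.cos(az),np.sin(az),0])
n=np.r_[np.sin(t)*d[:2],np.cos(t)];xs=np.r_[-np.cos(t)*d[:2],np.sin(t)];ys=np.cross(n,xs);c0=np.array([.571,-.283,.092])
f=np.array([.6378,-.3994,.003])
for cam in("side","top"):
    im,dd=grab(cam);P=cloud(cam,dd).reshape(-1,3);Q=P-c0;X,Y,H=1e3*(Q@xs),1e3*(Q@ys),1e3*(Q@n);s=im.reshape(-1,3).astype(int).sum(1)
    dk=(abs(X)<80)&(Y>20)&(Y<180)&(H>50)&(H<72)&(s<200)
    if dk.sum(): print(cam,"rib Y",dk.sum(),np.percentile(Y[dk],[5,50,95]),"X",np.percentile(X[dk],[5,95]))
    po=(abs(X)<40)&(Y<20)&(Y>-40)&(H>50)&(H<72)&(s<200)
    if po.sum(): print("post",np.percentile(X[po],[3,97]),np.percentile(Y[po],[3,97]))
    tr=(abs((P-f)@-d)<.065)&(abs((P-f)@ys)<.07)&(P[:,2]>.010)&(P[:,2]<.06); print("in tray px above floor",tr.sum())
state()
E
python3 m4.py
```

```text
side rib Y 71 [105.7 116.9 150.5] X [-56.8 -16.4]
in tray px above floor 258
top rib Y 7 [ 98.3 111.5 133.6] X [-17.5   6.5]
post [-0.4 20.8] [-10.7   2.3]
in tray px above floor 376
17.73 [ 0.5 -0.4  0.1] [-1.6 -0.   0.5] [ 1.2 -0.4 -0.1] 0.0298 [-0.8  0.2  1.8  0.   1.2 -1.3]
```

Call:
arm_command(targets="3 -0.25 -0.15 0 0; 3 0 0 0 0; 3 0.3 0.17 0 0; 3 0 0 2 0; 3 0 0 3 0")

```text
clock: 18.35
ee_pos: [0.4949, -0.3913, 0.1869]
tcp_rot: [-1.569, 0.001, 0.52]
force: [0.6, 0.0, -0.2]
grip_width: 0.0299
```

Call:
arm_command(targets="3 -1 0 3 0; 3 -3 0 3 0; 3 -3 0 3 0; 3 -3 0 1 0; 3 0 0 0 0")

```text
clock: 18.98
ee_pos: [0.3945, -0.3923, 0.2897]
tcp_rot: [-1.576, -0.001, 0.518]
force: [0.5, 0.2, -0.3]
grip_width: 0.0303
```

```bash
python3 m4.py; python3 m3.py; python3 - <<'E'
from h import *
a,_=grab("top");b,_=grab("side")
c=lambda im,x,y,w,h:cv2.resize(im[y:y+h,x:x+w,::-1],(400,300),interpolation=cv2.INTER_CUBIC)
cv2.imwrite("pics/g9.png",np.vstack([np.hstack([c(a,320,135,104,78),c(b,310,170,104,78)]),np.hstack([c(a,320,60,200,150),c(b,230,140,260,195)])]))
E
```

```text
side rib Y 91 [114.5 118.4 122.5] X [-56.6  11.3]
post [-0.9 13.6] [-6.1  5. ]
in tray px above floor 214
top rib Y 54 [110.2 113.8 117.8] X [-49.8  20.2]
post [ 1.9 22.7] [-10.7   2.2]
in tray px above floor 447
19.07 [ 0.4 -0.4  0.3] [-1.6 -0.   0.5] [0.3 0.3 0.1] 0.0301 [-0.9 -0.1  1.8  0.   1.4 -1.4]
19.07 [ 0.4 -0.4  0.3] [-1.6 -0.   0.5] [0.3 0.3 0.1] 0.0301 [-0.9 -0.1  1.8  0.   1.4 -1.4]
side 320
-60 9 H 27.916947274045068 Y -50.11057684881077 56.35693721651857
-50 13 H 28.181055941204303 Y -48.60494791302949 56.693818269429435
-40 12 H 28.767955790383844 Y -47.30447499009551 57.52638322120773
-30 12 H 24.19696775792287 Y -48.79585891283023 51.62358326949826
-20 10 H 26.45992016877939 Y -50.0497466355517 51.73591789586964
-10 35 H 29.7785319638762 Y -50.75585165945998 52.35676780569084
0 32 H 29.335517630558535 Y 0.14814746760109976 52.231927484951875
10 29 H 29.726799971087235 Y -1.5245381832091032 52.438846564218586
20 39 H 30.054633962872813 Y -48.076831613440085 50.49349055058565
30 48 H 28.979481481000228 Y -50.85152829606926 51.95650890538625
40 54 H 30.06384637090337 Y
[... 314 characters left out ...]
1390001383 Y -48.25142830633545 48.516341680758615
-30 4 H 28.493565615712438 Y -47.99662378493458 48.40620657000963
-20 5 H 31.38666125659939 Y -47.05473314873536 48.08453850593557
-10 39 H 29.27183438017207 Y -48.592735075989204 48.645777166096025
0 57 H 30.001944031102937 Y -46.0813697336913 49.07102005960195
10 62 H 29.045609761658376 Y -47.78978919561132 49.03163597014505
20 76 H 28.323673928788125 Y -48.74190168667679 46.802634370237534
30 66 H 29.116359035326767 Y -47.55765044040517 48.68702052157162
40 73 H 30.083162630611593 Y -48.61303992556045 49.045858262316735
50 110 H 27.09406679688933 Y -48.564061587235884 48.56210191767117
dark high X [-54.6   4.6  23.2] Y [-11.  111.4 118.1]
```

View pics/g9.png

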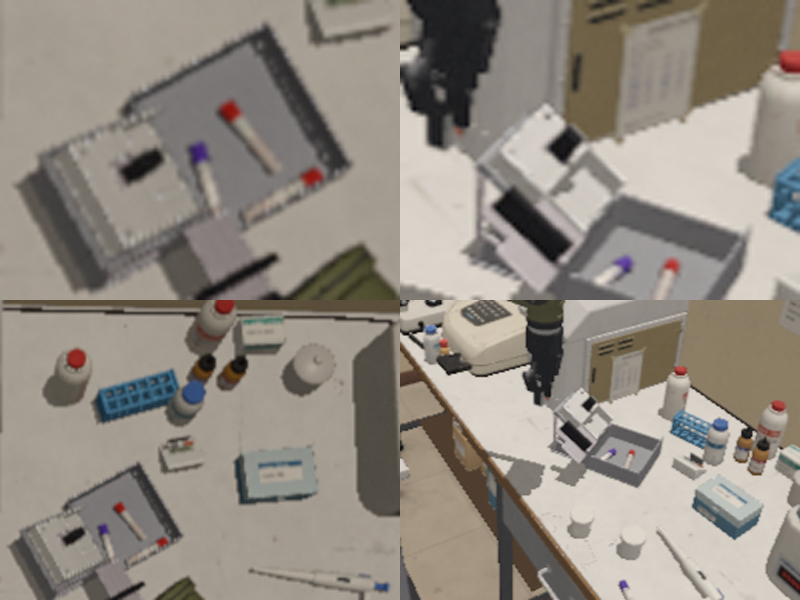

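```bash
python3 - <<'E'
from h import *
np.set_printoptions(suppress=True,precision=1,linewidth=200)
az=np.radians(-60.2);d=np.array([np.cos(az),np.sin(az),0]);ys=np.array([-.868,-.497,0])
f=np.array([.6378,-.3994,.003])
im,dd=grab("top");P=cloud("top",dd)
L=lambda u0,v0,u1,v1:[(u0+(u1-u0)*k/6,v0+(v1-v0)*k/6) for k in range(7)]
for nm,l in(("red",L(379,163,392,179)),("purple",L(372,175,375,187)),("red2",L(402,181,384,191))):
    print(nm)
    for u,v in l:
        p=np.median(P[int(v+.5)-1:int(v+.5)+2,int(u+.5)-1:int(u+.5)+2].reshape(-1,3),0)-f; print(1e3*np.array([p@-d,p@ys,p[2]]),im[int(v+.5),int(u+.5)])
state()
E
```

```text
red
[ -3.1 -27.4  14.2] [136  25  20]
[ -3.8 -15.3  17.5] [144 123 113]
[-7.  -5.4 13.4] [154 149 138]
[-10.4   8.7  13.9] [154 140 128]
[-10.8  21.8  12.9] [151 137 125]
[-14.2  31.   12.2] [155 140 129]
[-15.4  43.5  10.7] [141 132 123]
purple
[40.3 -1.5 16.9] [ 69  41 119]
[40.4  6.1 14.8] [131 124 126]
[44.2 11.9 14.8] [161 155 144]
[44.2 19.9 15.6] [168 159 148]
[47.3 25.9 13.6] [188 178 164]
[47.2 33.4 10.7] [186 175 162]
[51.5 39.5 15.1] [183 177 164]
red2
[-41.2  66.1  12.7] [139  40  37]
[-28.   68.   16.2] [119  92  85]
[-18.1  65.7  13.3] [163 156 144]
[-5.2 66.1 13.2] [171 160 148]
[ 8.  67.1 14.6] [151 137 128]
[18.  66.  12.1] [152 138 127]
[30.6 66.7 11.5] [138 125 115]
19.32 [ 0.4 -0.4  0.3] [-1.6  0.   0.5] [0.1 0.1 0.2] 0.0301 [-0.9 -0.1  1.8  0.   1.4 -1.4]
```

```bash
python3 -c "
from bench import finish_job
print(finish_job())"
```

```text
the job is handed in; nothing more can be done
None
```

I carried out the whole job and handed it in at about 19 s of the 58 s allowed. `finish_job` gives no verdict, so the results below are from my own camera and force checks.

**What I did**
- **Grip and carry:** I squeezed the rib against the post, regripping twice to set the finger height. I then lifted the tin level and carried it to the cradle with the lid shut.
- **Seating:** The arm cannot tilt its tool, so I pressed the tin's underside on the cradle's upper edge. The tin swung down between the pads until it lay flat.
- **Release and opening:** After I let go, the tin slid a few millimetres down to the stop with its lid still shut. I pushed the rib aside with half-closed fingers and backed the arm away.

**Last checks**
- **Tin:** It lies flat and centred between the rails, about 4 mm downhill of its nominal seat. The limit is 14 mm.
- **Lid:** It is open about 106 to 110 mm; the two cameras differ by about 4 mm. The limit is more than 90 mm.
- **Tubes:** All three lie on the tray floor. One rests against a side wall, with its middle about 66 mm from centre; the limit is 75 mm.
- **Surroundings:** The cups and the bottle looked undisturbed in the last picture, though I did not measure their positions. The arm is clear and reads no contact force.

No check failed. The closed grip read 24 mm instead of the nominal 26 mm, but the lid still looked shut in the pictures.

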